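# Sort the lidded tins into the two trays by sliding

### The job

Put away the three loose lidded tins by shape: slide each one along the worktop into the front bay of the tray whose rear pocket already holds a tin of the same shape, round with round and square with square, until the whole tin is inside the bay. The tins are full and their lids only rest on them, so keep them flat on the worktop and never lift or tip them. Leave the bowl, the bottle and the shaker where they stand.

Things in the scene. Friction and masses are not known exactly. Their poses are not given: they have to be found in the camera images.
- tray_left: the tray on the robot's left (y > 0): fixed steel tray, walls 50 mm high, 6 thick, mouth open, no lip or raised floor. Origin: middle of the mouth on the worktop; x inwards, y along the mouth. Front bay: y -130 to 130 mm, x 0 (mouth) to 130 (cross wall); rear pocket x 136 to 251 with a sample tin. Mouth faces about -y.
- tray_right: the tray on the robot's right (y < 0): fixed steel tray, walls 50 mm high, 6 thick, mouth open, no lip or raised floor. Origin: middle of the mouth on the worktop; x inwards, y along the mouth. Front bay: y -130 to 130 mm, x 0 (mouth) to 130 (cross wall); rear pocket x 136 to 251 with a sample tin. Mouth faces about +y.
- sample_round: round stainless tin, 92 mm diameter, 45 mm high, fixed in the rear pocket of one of the trays (either one): it marks where the round tins belong; origin at the centre of its underside
- sample_square: square stainless tin, 88 x 88 mm, 45 mm high, fixed in the rear pocket of the other tray: it marks where the square tin belongs; origin at the centre of its underside
- round_a: loose full round lidded stainless tin, 92 mm diameter, 45 mm high, flat top without knob, about 0.35 kg, standing on the worktop; origin at the centre of its underside, z up
- round_b: loose full round lidded stainless tin, 92 mm diameter, 45 mm high, flat top without knob, about 0.35 kg, standing on the worktop; origin at the centre of its underside, z up; the same as the other
- square: loose full square lidded stainless tin, 88 x 88 mm, 45 mm high, flat top without knob, about 0.35 kg, standing on the worktop at any yaw; origin at the centre of its underside, x and y along its sides, z up
- bowl: bystander: white ceramic bowl, 96 mm across the rim, 50 mm high, loose; origin at the centre of its underside
- bottle: bystander: amber glass sauce bottle, 56 mm diameter, 130 mm high, loose; origin at the centre of its underside
- shaker: bystander: white shaker, 68 mm diameter, 75 mm high, loose; origin at the centre of its underside
Things that resemble listed ones, but are neither listed nor needed, are in the scene too. Leave any blue or turquoise look-alike of the round_a alone. What is shaped like the sample_square but yellow is not meant.

How it is judged:
At the end, for the whole second after the job is handed in: Each loose tin stands flat and still on the worktop, wholly inside (to about 2 mm, a turned corner 10 mm) the front bay of the tray whose rear pocket holds a tin of its own shape; the bowl, bottle and shaker stand upright within 25 mm of where they were (((horizontal distance between sample_round and tray_left below 0.27 m and x of round_a in the frame of tray_left between 0.044 and 0.1 m and y of round_a in the frame of tray_left between -0.095 and 0.095 m) or (horizontal distance between sample_round and tray_right below 0.27 m and x of round_a in the frame of tray_right between 0.044 and 0.1 m and y of round_a in the frame of tray_right between -0.095 and 0.095 m)) and linear speed of each of round_a, round_b, square below 0.02 m/s and height (world z) of each of round_a, round_b, square below 0.008 m and angle between each of round_a, round_b, square's own z axis and vertical below 0.08 rad and ((horizontal distance between sample_round and tray_left below 0.27 m and x of round_b in the frame of tray_left between 0.044 and 0.1 m and y of round_b in the frame of tray_left between -0.095 and 0.095 m) or (horizontal distance between sample_round and tray_right below 0.27 m and x of round_b in the frame of tray_right between 0.044 and 0.1 m and y of round_b in the frame of tray_right between -0.095 and 0.095 m)) and ((horizontal distance between sample_square and tray_left below 0.27 m and x of square in the frame of tray_left between 0.056 and 0.1 m and y of square in the frame of tray_left between -0.095 and 0.095 m) or (horizontal distance between sample_square and tray_left below 0.27 m and x of square in the frame of tray_left between 0.042 and 0.1 m and y of square in the frame of tray_left between -0.095 and 0.095 m and angle between the x axis of square and the x axis of tray_left, either way round below 0.3 rad) or (horizontal distance between sample_square and tray_left below 0.27 m and x of square in the frame of tray_left between 0.042 and 0.1 m and y of square in the frame of tray_left between -0.095 and 0.095 m and angle between the y axis of square and the x axis of tray_left, either way round below 0.3 rad) or (horizontal distance between sample_square and tray_right below 0.27 m and x of square in the frame of tray_right between 0.056 and 0.1 m and y of square in the frame of tray_right between -0.095 and 0.095 m) or (horizontal distance between sample_square and tray_right below 0.27 m and x of square in the frame of tray_right between 0.042 and 0.1 m and y of square in the frame of tray_right between -0.095 and 0.095 m and angle between the x axis of square and the x axis of tray_right, either way round below 0.3 rad) or (horizontal distance between sample_square and tray_right below 0.27 m and x of square in the frame of tray_right between 0.042 and 0.1 m and y of square in the frame of tray_right between -0.095 and 0.095 m and angle between the y axis of square and the x axis of tray_right, either way round below 0.3 rad)) and distance of each of bowl, bottle, shaker from where it was at the start of the episode below 0.025 m and angle between each of bowl, bottle, shaker's own z axis and vertical below 0.15 rad); the robot touches nothing.
It fails at once if a loose tin lifted more than 20 mm off the worktop or tipped more than 20 degrees (height (world z) of any of round_a, round_b, square above 0.02 m or angle between any of round_a, round_b, square's own z axis and vertical above 0.35 rad).
It fails at once if the bowl, bottle or shaker moved more than 25 mm or tipped more than 28 degrees (distance of any of bowl, bottle, shaker from where it was at the start of the episode above 0.025 m or angle between any of bowl, bottle, shaker's own z axis and vertical above 0.5 rad).
It also fails if it takes over 72 s, if anything falls off the work surface, if the arm or the gripper's body presses on something with over 40 N, if the wrist force passes 120 N, or if a joint passes its speed limit or range.

### The arm

A 6-joint arm with a two-finger parallel gripper is mounted at the origin on the work surface. World frame = base frame: x ahead of the robot, y to its left, z up, the work surface at z = 0. Lengths are in m, angles in rad, forces in N, time in s.
With the tool pointing down it reaches from about 0.3 to 0.775 m from the base axis. Payload 14.6 kg.
Tool frame: the origin (TCP) lies at the very end of the fingers, on their centre line; the grasp point (between the pads) lies 19 mm behind it; x points along the fingers, y is the direction in which the jaws open and shut, and the axes are right-handed (so a half turn about x gives the same grasp; the last joint's range is limited). The gripper opens to 94 mm and grips with 3 to 60 N. Pads are 16 mm wide; open, the fingers measure 119 mm over their backs; the gripper's body (75 mm by 177 mm) begins 78 mm behind the grasp point.
Start: joints at [-1.406, 0.3, 1.521, -0, 1.321, -0.067], TCP at [0.126, -0.535, 0.205] pointing down, gripper open.
Joint ranges: [-3.03, 3.03], [-0.79, 2.21], [0.23, 2.52], [-1.04, 4.18], [0, 3.07], [-2.55, 2.55]. Speed limits (rad/s): [2.22, 2.22, 2.57, 3.14, 3.14, 3.14].

### API

Orientations are given as [roll, pitch, yaw] about the fixed x, y, z axes, in that order (R = Rz(yaw) Ry(pitch) Rx(roll)).
In Python, from station import ctrl, viewer, hand_in gives the robot as it stands. The module is installed in compiled form; this text tells all that it offers.
- The arm moves only by the tool play_rows, never from a script. Its argument "deltas" is a list that holds one entry, the list of rows, each a list of 7 numbers: the shift along the tool's x, y, z in mm, then the turn, a rotation vector about the tool's x, y, z in rad, then the finger opening in mm, from 0 to 94. In form: [[[dx, dy, dz, ax, ay, az, gripper], ...]]. A call has 1 to 10 rows; each row shifts and turns the commanded pose from where the row before left it, along the tool's axes as they then stand; what a row does not reach is not made up. A row lasts 1/10 s, in which the tool goes at most 50 mm and 8.59 degrees, less where a joint would pass 70% of its speed; a pose out of reach is approached as far as the arm can. A call with a gripper value outside its range is refused whole. The fingers move at their own pace and stop on an object; "grip_force" is the grip in N (left out, the last holds). Time passes only in rows, so rows that do not move let the fingers close. It gives the time, the measured TCP pose, the force and the opening at its end, in the units of the state.
- ctrl.get_obs(): the state, without advancing time (a new reading comes with each control period).
- viewer.camera(name): name is "side" or "top"; returns a dict with "img" (400x640x3 uint8, red, green, blue), "fx", "fy", "cx", "cy" (pixels), "distortion" ([k1, k2, p1, p2, k3] as OpenCV has them; the pictures are not rectified), "rvec" (rotation vector, rad) and "tvec" (3), from world to camera coordinates, as OpenCV has them. Camera axes: x right, y down, z forward; pixel columns grow to the right and rows downward; lengths in m; the calibration is good to about 2 mm. A picture is of the moment at which its call begins. There is no depth.
- hand_in(): hands the job in, once; it reports no verdict.
The state is a dict: "time_s": time; "qpos": joint angles; "joint_vel": joint speeds; "tau": joint torques, N m; "ee_pos": TCP position; "eef_rot": TCP orientation; "force": force on the tool from outside, world axes, zero at the start; "moment": the same for the moment, N m; "grip_width": finger opening in m.
Only numpy, scipy, OpenCV 4.12 (cv2) and the standard library are available. Lean on these libraries where they do the work, as an engineer would, in place of code of your own. Each camera call takes 0.05 s, during which the arm holds its last target.

## Working session

There is one attempt and no reset: what is moved stays moved. The work goes in short steps, Python scripts to look and compute and a tool call to move; the robot and the scene stay as the last step left them, time stands still between calls to the robot, and variables do not carry over. Pictures are saved under pics/ and viewed, and the job is handed in when it is done.

Besides the shell and the picture viewer there is one more tool, called after "Emit:" as name(argument=value, ...) on one line, values as JSON. play_rows: Moves the arm, as the interface text tells. Its arguments: {"type":"object","properties":{"deltas":{"type":"array","items":{"type":"array","items":{"type":"array","items":{"type":"number"}}}},"grip_force":{"type":"number"}},"required":["deltas"]}

```bash
mkdir -p pics; cat > h.py <<'E'
import numpy as np,cv2
from station import ctrl,viewer,hand_in
def cam(n):
    c=viewer.camera(n); c['K']=np.array([[c['fx'],0,c['cx']],[0,c['fy'],c['cy']],[0,0,1.]]);c['D']=np.array(c['distortion'],float)
    c['R']=cv2.Rodrigues(np.array(c['rvec'],float))[0];c['t']=np.array(c['tvec'],float).ravel();return c
def ray(c,uv,z):
    uv=np.array(uv,float).reshape(-1,1,2)
    n=cv2.undistortPoints(uv,c['K'],c['D']).reshape(-1,2)
    d=np.c_[n,np.ones(len(n))]@c['R']; o=-c['R'].T@c['t']
    return o+d*((z-o[2])/d[:,2])[:,None]
def proj(c,P):
    return cv2.projectPoints(np.array(P,float).reshape(-1,1,3),c['R'],c['t'],c['K'],c['D'])[0].reshape(-1,2)
def save(n,img): cv2.imwrite('pics/'+n+'.png',img[:,:,::-1])
E
python3 - <<'E'
from h import *
for n in('top','side'):
    c=cam(n);save(n+'0',c['img']);print(n,-c['R'].T@c['t'],c['fx'],c['R'].round(2).tolist())
print(ctrl.get_obs())
E
```

```text
top [ 0.38469709 -0.09081602  1.60117791] 395.45292375155844 [[0.0, -1.0, -0.0], [-1.0, -0.0, -0.09], [0.09, 0.0, -1.0]]
side [-0.05615062  1.12355896  0.81484172] 418.32698295466713 [[-0.91, -0.42, -0.02], [-0.19, 0.47, -0.86], [0.37, -0.78, -0.51]]
{'time_s': 0.1, 'qpos': array([-1.40561202e+00,  3.00376213e-01,  1.52147293e+00, -3.89005193e-05,
        1.32067941e+00, -6.66246648e-02]), 'joint_vel': array([ 0.00017991, -0.00055394, -0.00180988, -0.00027726, -0.00101334,
       -0.00052596]), 'tau': array([ 1.05426116e-03, -5.32645476e+01, -3.53281689e+01,  7.09385052e-02,
        2.35204009e-02, -5.62017726e-05]), 'ee_pos': array([ 0.12629534, -0.5350861 ,  0.20498412]), 'eef_rot': array([-1.5971808 ,  1.56985967,  1.77623047]), 'force': array([-0.54480425,  0.16964503,  0.11240581]), 'moment': array([ 0.04838467, -0.0086376 ,  0.07418891]), 'grip_width': 0.09418578345056905}
```

View pics/top0.png

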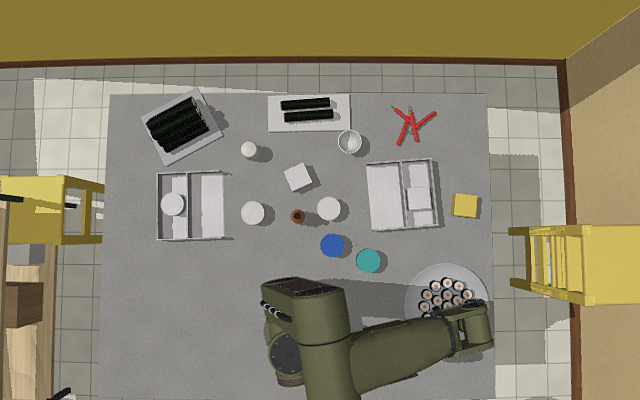

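View pics/side0.png

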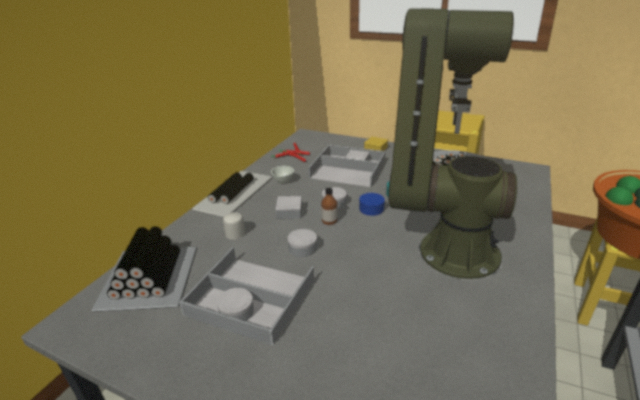

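```bash
cat > meas.py <<'E'
from h import *
def blobs(c,show=True):
    img=c['img'];hsv=cv2.cvtColor(img,cv2.COLOR_RGB2HSV)
    m=((hsv[...,2]>175)&(hsv[...,1]<40)).astype(np.uint8)
    cs,_=cv2.findContours(m,cv2.RETR_EXTERNAL,cv2.CHAIN_APPROX_NONE)
    out=[]
    for k in cs:
        a=cv2.contourArea(k)
        if a<80:continue
        M=cv2.moments(k);r=cv2.minAreaRect(k)
        out.append((M['m10']/M['m00'],M['m01']/M['m00'],a,r))
    return out
if __name__=='__main__':
    c=cam('top')
    for b in blobs(c):
        if 100<b[0]<500 and 90<b[1]<300:
            print(np.round(b[:3],1),np.round(b[3][1],1),round(b[3][2],1),ray(c,b[:2],.045)[0].round(4))
    i=c['img'][90:290,140:490];save('crop0',cv2.resize(i,None,fx=2.2,fy=2.2,interpolation=cv2.INTER_CUBIC))
E
python3 meas.py
```

```text
[423.  218.2 226.5] [14.6 17.8] 85.9 [ 0.4471 -0.502   0.045 ]
[252.  212.4 394. ] [23. 22.] 90.0 [0.4696 0.1729 0.045 ]
[328.1 208.  397. ] [22. 22.] 90.0 [ 0.4872 -0.1275  0.045 ]
[ 212.1  206.  1254. ] [62. 22.] 90.0 [0.4949 0.3324 0.045 ]
[176.2 206.3 901. ] [28.8 66.7] 6.0 [0.4933 0.4767 0.045 ]
[ 384.3  197.3 1875.5] [64. 32.] 84.8 [ 0.53  -0.35   0.045]
[418.6 187.4 803. ] [44.  21.9] 84.8 [ 0.5693 -0.4873  0.045 ]
[297.2 176.2 436. ] [21.9 21.8] 65.6 [ 0.6137 -0.0049  0.045 ]
[247.9 148.9 156. ] [14. 14.] 90.0 [0.7242 0.1934 0.045 ]
[498.2 145.6 275.5] [16. 19.] 90.0 [ 0.7402 -0.8165  0.045 ]
[353.8 143.  139. ] [12.6 19.9] 18.4 [ 0.7483 -0.2308  0.045 ]
[497.2 122.3 497. ] [29.  19.1] 87.1 [ 0.8369 -0.8169  0.045 ]
[ 308.4  112.2 2781. ] [37. 82.] 90.0 [ 0.8747 -0.0485  0.045 ]
[243.   90.7  98. ] [ 4. 60.] 90.0 [0.9661 0.2183 0.045 ]
```

View pics/crop0.png

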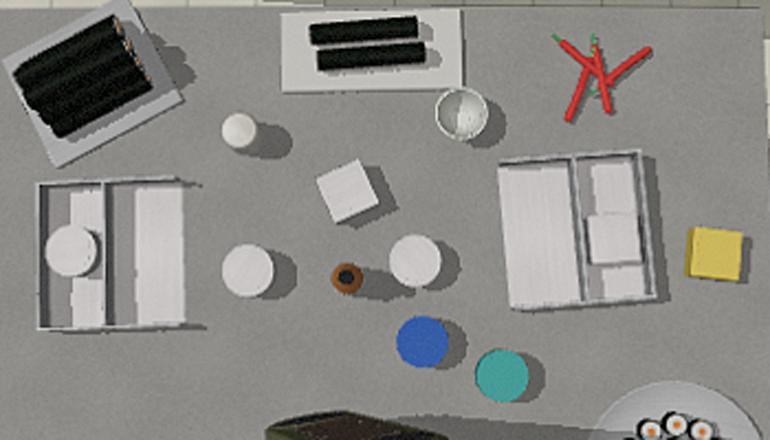

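```bash
python3 - <<'E'
from h import *
from meas import blobs
c=cam('top')
# square corners, circles
P=lambda u,v,z:ray(c,[[140+u/2.2-.27,90+v/2.2-.27]],z)[0].round(3)[:2]
for n,L in dict(Lrear=[(37,184),(38,330)],Lmouth=[(185,179),(186,328)],Rmouth=[(499,158),(512,309)],Rrear=[(640,151),(656,297)]).items(): print(n,[P(u,v,.05) for u,v in L])
for z,n,p in [(.13,'bottle',(347,277)),(.05,'bowl',(462,113)),(.075,'shaker',(239,130)),(.045,'blue',(422,342)),(.045,'turq',(502,376))]: print(n,P(*p,z))
for b in blobs(c):
    if abs(b[2]-436)<40 :
        print(ray(c,b[:2],.045)[0].round(4), [ray(c,[q],.045)[0].round(3)[:2] for q in cv2.boxPoints(b[3])])
s=cam('side')
pts=[[.470,.173,.045],[.487,-.1275,.045],[.614,-.005,.045],[.47,0,.13],[.724,.19,.075],[.745,-.22,.05]]
print(proj(s,pts).round(0).tolist())
img=s['img'].copy()
for p in proj(s,pts): cv2.circle(img,tuple(int(round(v)) for v in p),1,(255,0,0),-1)
save('s_chk',cv2.resize(img[120:350,170:420],None,fx=2.5,fy=2.5))
E
```

```text
Lrear [array([0.625, 0.559]), array([0.361, 0.548])]
Lmouth [array([0.634, 0.287]), array([0.365, 0.28 ])]
Rmouth [array([ 0.672, -0.28 ]), array([ 0.4  , -0.301])]
Rrear [array([ 0.686, -0.537]), array([ 0.421, -0.559])]
bottle [ 0.453 -0.011]
bowl [ 0.755 -0.214]
shaker [0.718 0.186]
blue [ 0.341 -0.141]
turq [ 0.281 -0.283]
[ 0.6135 -0.0047  0.045 ] [array([0.635, 0.053]), array([ 0.672, -0.026]), array([ 0.592, -0.062]), array([0.556, 0.017])]
[[301.0, 237.0], [334.0, 193.0], [288.0, 202.0], [323.0, 189.0], [231.0, 215.0], [285.0, 170.0]]
```

View pics/s_chk.png

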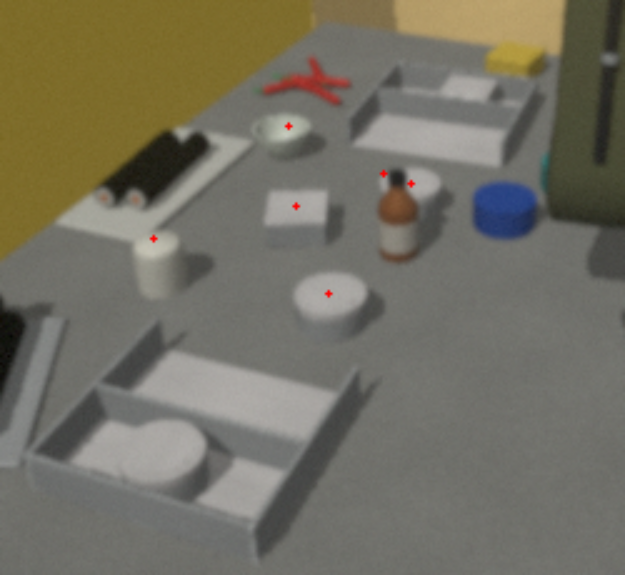

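```bash
cat > plan.py <<'E'
from h import *
from scipy.spatial.transform import Rotation as Ro
def pose():
    o=ctrl.get_obs();return o,np.array(o['ee_pos']),Ro.from_euler('xyz',o['eef_rot']).as_matrix()
def to(x,y,z,jaw,steps=None,head=None):
    """rows from measured pose; jaw deg = world angle of tool y (mod 180 unless head given)"""
    o,p,R=pose(); print('t',round(o['time_s'],1),'pos',p.round(4),'jaw',np.degrees(np.arctan2(R[1,1],R[0,1])).round(1),'zdir',R[:2,2].round(3),'down',R[:,0].round(3),'F',o['force'].round(1),'q',o['qpos'].round(2),'w',round(o['grip_width'],3))
    if head is not None: jaw=head+HS
    j=np.radians(jaw);yv=np.array([np.cos(j),np.sin(j),0])
    if head is None and yv@R[:,1]<0:yv=-yv
    xv=np.array([0,0,-1.]);G=np.c_[xv,yv,np.cross(xv,yv)]
    d=R.T@(np.array([x,y,z])-p)*1000; rv=Ro.from_matrix(R.T@G).as_rotvec()
    n=steps or int(np.ceil(max(np.linalg.norm(d)/48,np.degrees(np.linalg.norm(rv))/8)))
    print('total tool shift mm',d.round(1),'turn rad',rv.round(4),'rows>=',n)
HS=0
E
python3 -c "
from plan import *
to(.587,.054,.205,24.5)"
```

```text
t 0.2 pos [ 0.1263 -0.5352  0.2052] jaw -76.7 zdir [-0.973 -0.23 ] down [-0.  0. -1.] F [-0.5  0.4  0.2] q [-1.41  0.3   1.52  0.    1.32 -0.07] w 0.094
total tool shift mm [ 4.000e-01 -4.676e+02 -5.837e+02] turn rad [1.375e+00 3.000e-04 4.000e-04] rows>= 16
```

```bash
cat >> plan.py <<'E'
from scipy.linalg import logm
def screw(x,y,z,jaw,n=None,v=45,w=8,sub=None):
    o,p,R=pose(); print('t',round(o['time_s'],1),'pos',p.round(4),'jaw',np.degrees(np.arctan2(R[1,1],R[0,1])).round(1),'tilt',R[:2,0].round(4),'F',o['force'].round(1),'q',o['qpos'].round(2),'w',round(o['grip_width'],3))
    j=np.radians(jaw);yv=np.array([np.cos(j),np.sin(j),0]);xv=np.array([0,0,-1.]);G=np.c_[xv,yv,np.cross(xv,yv)]
    A=np.eye(4);A[:3,:3]=R;A[:3,3]=p;B=np.eye(4);B[:3,:3]=G;B[:3,3]=(x,y,z)
    X=np.real(logm(np.linalg.inv(A)@B)); n0=n
    tw=np.r_[X[:3,3]*1000,X[2,1],X[0,2],X[1,0]]
    if n is None:n=int(np.ceil(max(np.linalg.norm(tw[:3])/v,np.degrees(np.linalg.norm(tw[3:]))/w)))
    # row: shift (applied along tool axes before turn) = from exp(tw/n)
    from scipy.linalg import expm
    E=expm(X/n);print('n',n,'row',(E[:3,3]*1000).round(1),Ro.from_matrix(E[:3,:3]).as_rotvec().round(4))
    for k in range(0,n+1,max(1,n//4)):
        print((A@expm(X*k/n))[:3,3].round(3),end=' ')
    print()
E
python3 -c "
from plan import *
screw(.587,.054,.205,24.5)"
```

```text
t 0.2 pos [ 0.1263 -0.5352  0.2052] jaw -76.7 tilt [-0.0001  0.0005] F [-0.5  0.4  0.2] q [-1.41  0.3   1.52  0.    1.32 -0.07] w 0.094
n 19 row [  0.    7.2 -44.4] [-0.093 -0.     0.   ]
[ 0.126 -0.535  0.205] [ 0.301 -0.498  0.205] [ 0.451 -0.4    0.205] [ 0.554 -0.254  0.205] [ 0.598 -0.08   0.205]
```

Emit:
play_rows(deltas=[[[0,7.2,-44.4,-0.093,0,0,60],[0,7.2,-44.4,-0.093,0,0,60],[0,7.2,-44.4,-0.093,0,0,60],[0,7.2,-44.4,-0.093,0,0,60],[0,7.2,-44.4,-0.093,0,0,60],[0,7.2,-44.4,-0.093,0,0,60],[0,7.2,-44.4,-0.093,0,0,60],[0,7.2,-44.4,-0.093,0,0,60],[0,7.2,-44.4,-0.093,0,0,60],[0,7.2,-44.4,-0.093,0,0,60]]], grip_force=20)

```text
time_s: 1.25
ee_pos: [0.5105, -0.3298, 0.2052]
eef_rot: [-1.716, 1.571, 2.591]
force: [-0.5, -0.5, 0.3]
grip_width: 0.0601
```

Emit:
play_rows(deltas=[[[0,7.2,-44.4,-0.093,0,0,60],[0,7.2,-44.4,-0.093,0,0,60],[0,7.2,-44.4,-0.093,0,0,60],[0,7.2,-44.4,-0.093,0,0,60],[0,7.2,-44.4,-0.093,0,0,60],[0,7.2,-44.4,-0.093,0,0,60],[0,7.2,-44.4,-0.093,0,0,60],[0,7.2,-44.4,-0.093,0,0,60],[0,7.2,-44.4,-0.093,0,0,60],[0,0,0,0,0,0,60]]])

```text
time_s: 2.25
ee_pos: [0.5857, 0.0588, 0.2054]
eef_rot: [3.123, 1.57, 1.988]
force: [-0.5, -0.6, 0.0]
grip_width: 0.0601
```

```bash
python3 -c "
from plan import *
screw(.587,.054,.02,24.5)
c=cam('top');save('t1',cv2.resize(c['img'][90:290,140:490],None,fx=2.2,fy=2.2))
"
```

```text
t 2.2 pos [0.5857 0.0588 0.2054] jaw 25.0 tilt [-0.0003  0.0006] F [-0.5 -0.6  0. ] q [ 0.04  0.39  1.41  0.    1.35 -0.4 ] w 0.06
n 5 row [37.1 -0.2  1. ] [ 0.0016 -0.0001 -0.    ]
[0.586 0.059 0.205] [0.586 0.058 0.168] [0.586 0.057 0.131] [0.586 0.056 0.094] [0.587 0.055 0.057] [0.587 0.054 0.02 ]
```

View pics/t1.png

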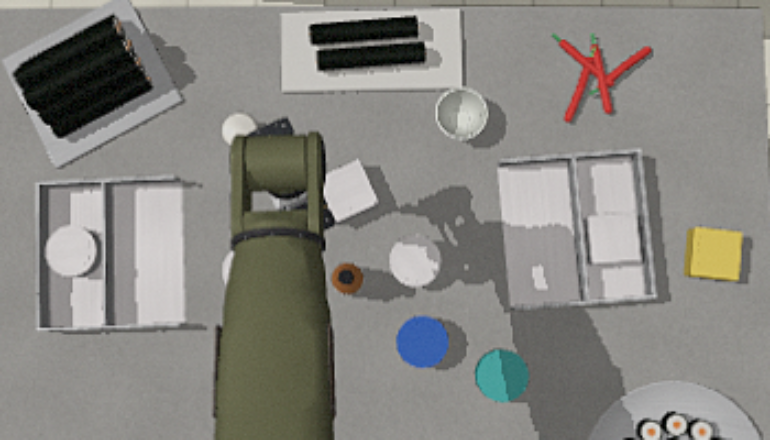

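The view shows the gripper just behind the left face of the square tin, whose top is at crop (348,191). The bottle at (347,277) and bowl at (462,113) are clear.

Emit:
play_rows(deltas=[[[37,0,0,0,0,0,60],[37,0,0,0,0,0,60],[37,0,0,0,0,0,60],[37,0,0,0,0,0,60],[37,0,0,0,0,0,60],[0,0,0,0,0,0,60]]])

```text
time_s: 2.9
ee_pos: [0.584, 0.0531, 0.0159]
eef_rot: [-1.952, 1.563, -3.097]
force: [-0.5, -0.4, 0.6]
grip_width: 0.0598
```

Emit:
play_rows(deltas=[[[0,0,6,0,0,0,60],[0,0,6,0,0,0,60],[0,0,6,0,0,0,60]]])

```text
time_s: 3.2
ee_pos: [0.5953, 0.0374, 0.0226]
eef_rot: [1.256, 1.568, 0.113]
force: [-1.5, 2.4, 2.8]
grip_width: 0.0601
```

```bash
python3 -c "
from plan import *
screw(.587,.054,.02,24.5)
c=cam('top');save('t2',cv2.resize(c['img'][90:290,140:490],None,fx=2.2,fy=2.2))
c=cam('side');save('s2',cv2.resize(c['img'][120:320,170:470],None,fx=2.5,fy=2.5))
"
```

```text
t 3.2 pos [0.5953 0.0374 0.0226] jaw 24.5 tilt [0.003  0.0003] F [-1.5  2.4  2.8] q [ 0.    0.6   1.54  0.    0.99 -0.43] w 0.06
n 1 row [  2.6  -0.7 -18.5] [-0.      0.0009 -0.0029]
[0.595 0.037 0.023] [0.587 0.054 0.02 ]
```

View pics/s2.png

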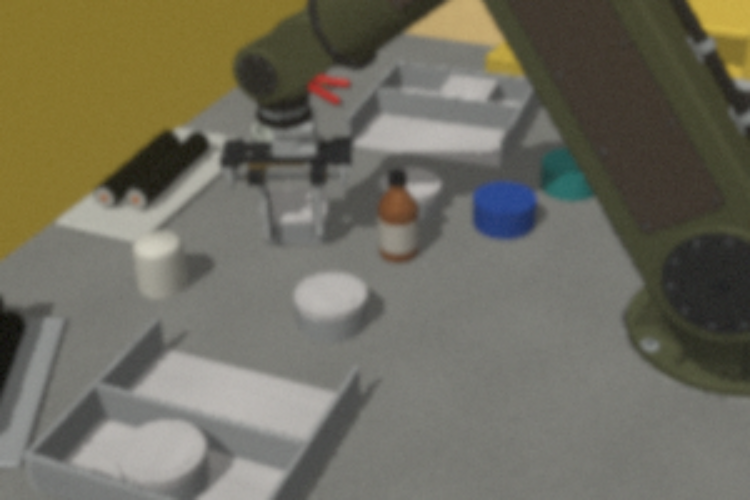

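Emit:
play_rows(deltas=[[[0,0,10,0.04,0,0,60],[0,0,10,0.06,0,0,60],[0,0,10,0.06,0,0,60],[0,0,10,0.06,0,0,60],[0,0,10,0.06,0,0,60],[0,0,10,0.06,0,0,60],[0,0,10,0.06,0,0,60],[0,0,10,0.06,0,0,60]]])

```text
time_s: 4.1
ee_pos: [0.6131, -0.0398, 0.021]
eef_rot: [1.657, 1.57, 0.05]
force: [1.0, 1.2, 1.1]
grip_width: 0.0599
```

```bash
python3 -c "
from plan import *
screw(.57,-.32,.02,-5)
c=cam('top');save('t3',cv2.resize(c['img'][90:290,140:490],None,fx=2.2,fy=2.2))
"
```

```text
t 4.1 pos [ 0.6131 -0.0398  0.021 ] jaw -2.1 tilt [0.0012 0.0001] F [1.  1.2 1.1] q [-0.12  0.64  1.48  0.    1.02 -0.09] w 0.06
n 7 row [ 0.1 -3.8 40.3] [ 0.0073 -0.     -0.0002]
[ 0.613 -0.04   0.021] [ 0.608 -0.08   0.021] [ 0.602 -0.12   0.021] [ 0.596 -0.16   0.021] [ 0.59 -0.2   0.02] [ 0.584 -0.24   0.02 ] [ 0.577 -0.28   0.02 ] [ 0.57 -0.32  0.02]
```

View pics/t3.png

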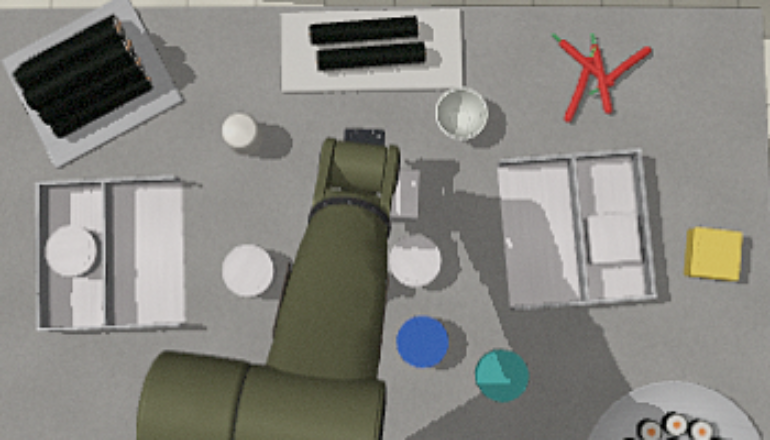

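Emit:
play_rows(deltas=[[[0,0,15,0,0,0,60],[0,0,18,0,0,0,60],[0,0,18,0,0,0,60],[0,0,18,0,0,0,60],[0,0,18,0,0,0,60],[0,-1.5,18,0,0,0,60],[0,-1.5,18,0,0,0,60],[0,-1.5,18,0,0,0,60],[0,-1.5,15,0,0,0,60],[0,-1,10,0,0,0,60]]])

```text
time_s: 5.15
ee_pos: [0.5999, -0.2064, 0.0204]
eef_rot: [-0.945, 1.571, -2.549]
force: [0.1, 3.0, 2.5]
grip_width: 0.0601
```

```bash
python3 -c "
from plan import *
screw(.58,-.308,.02,-2)
c=cam('top');save('t4',cv2.resize(c['img'][90:290,140:490],None,fx=2.2,fy=2.2))
"
```

```text
t 5.2 pos [ 0.5999 -0.2064  0.0204] jaw -1.9 tilt [-0. -0.] F [0.1 3.  2.5] q [-0.39  0.68  1.42 -0.    1.05 -0.36] w 0.06
n 3 row [ 0.1 -5.5 34.1] [0.0007 0.     0.    ]
[ 0.6   -0.206  0.02 ] [ 0.593 -0.24   0.02 ] [ 0.587 -0.274  0.02 ] [ 0.58  -0.308  0.02 ]
```

View pics/t4.png

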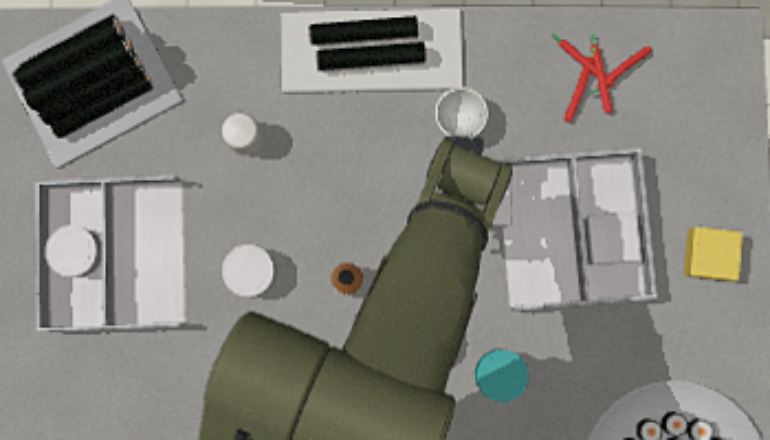

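Emit:
play_rows(deltas=[[[0,-1,15,-0.01,0,0,60],[0,-1,16,-0.01,0,0,60],[0,-1,16,-0.01,0,0,60],[0,-1,15,-0.01,0,0,60],[0,-1,12,-0.01,0,0,60],[0,0,10,0,0,0,60],[0,0,8,0,0,0,60],[0,0,5,0,0,0,60],[0,0,0,0,0,0,60]]])

```text
time_s: 6.1
ee_pos: [0.5946, -0.3023, 0.0203]
eef_rot: [-0.23, 1.571, -1.783]
force: [-0.7, -0.3, -0.2]
grip_width: 0.0599
```

```bash
python3 -c "
from plan import *
screw(.58,-.308,.02,-2)
c=cam('side');save('s5',cv2.resize(c['img'][120:320,170:470],None,fx=2.5,fy=2.5))
"
```

```text
t 6.1 pos [ 0.5946 -0.3023  0.0203] jaw 1.0 tilt [-0.0001 -0.0003] F [-0.7 -0.3 -0.2] q [-0.53  0.74  1.3  -0.    1.09 -0.54] w 0.06
n 1 row [  0.3 -14.7   5.5] [0.0524 0.0003 0.0001]
[ 0.595 -0.302  0.02 ] [ 0.58  -0.308  0.02 ]
```

View pics/s5.png

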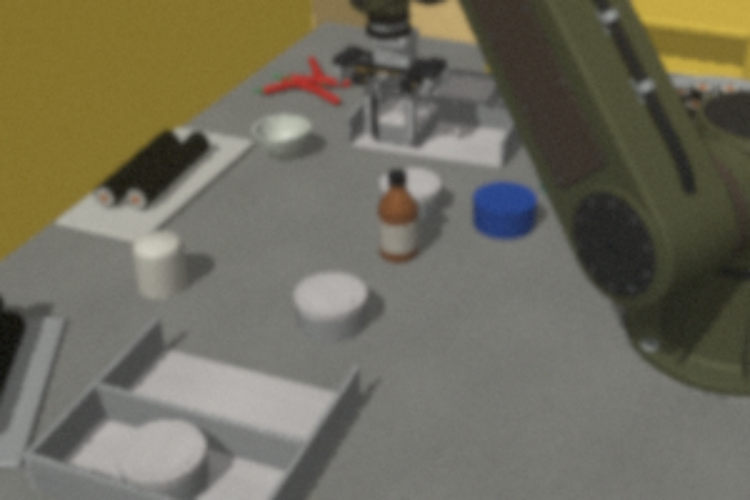

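Emit:
play_rows(deltas=[[[0,0,-20,0,0,0,60],[0,0,-15,0,0,0,60],[-45,0,0,0,0,0,60],[-45,0,0,0,0,0,60],[-48,0,0,0,0,0,60],[-48,0,0,0,0,0,60],[0,0,0,0,0,0,60]]])

```text
time_s: 6.85
ee_pos: [0.5961, -0.267, 0.2143]
eef_rot: [1.072, 1.559, -0.48]
force: [0.0, -0.3, 0.0]
grip_width: 0.06
```

```bash
python3 -c "
from plan import *
screw(.4805,.114,.205,10.5)
"
```

```text
t 6.8 pos [ 0.5961 -0.267   0.2143] jaw 1.1 tilt [ 0.0102 -0.0053] F [ 0.  -0.3  0. ] q [-0.48  0.52  1.19 -0.    1.42 -0.5 ] w 0.06
n 9 row [  0.8  -8.9 -43.4] [-0.0183  0.0007 -0.0011]
[ 0.596 -0.267  0.214] [ 0.576 -0.181  0.212] [ 0.552 -0.095  0.21 ] [ 0.526 -0.011  0.208] [0.496 0.073 0.206]
```

Emit:
play_rows(deltas=[[[0,-9,-43.4,-0.018,0,0,64],[0,-9,-43.4,-0.018,0,0,64],[0,-9,-43.4,-0.018,0,0,64],[0,-9,-43.4,-0.018,0,0,64],[0,-9,-43.4,-0.018,0,0,64],[0,-9,-43.4,-0.018,0,0,64],[0,-9,-43.4,-0.018,0,0,64],[0,-9,-43.4,-0.018,0,0,64],[0,-9,-43.4,-0.018,0,0,64],[0,0,0,0,0,0,64]]])

```text
time_s: 7.85
ee_pos: [0.4765, 0.1185, 0.2064]
eef_rot: [2.881, 1.57, 1.496]
force: [-0.4, 0.1, 0.1]
grip_width: 0.0643
```

```bash
python3 -c "
from plan import *
screw(.4805,.114,.02,10.5)
"; python3 meas.py | head -9
```

```text
t 7.8 pos [0.4765 0.1185 0.2064] jaw 10.6 tilt [0.     0.0005] F [-0.4  0.1  0.1] q [ 0.17  0.17  1.68  0.    1.29 -0.02] w 0.064
n 5 row [37.3  0.6  1.1] [ 0.0005 -0.0001 -0.    ]
[0.477 0.119 0.206] [0.477 0.118 0.169] [0.478 0.117 0.132] [0.479 0.116 0.095] [0.48  0.115 0.057] [0.48  0.114 0.02 ] 
[423.1 218.3 231. ] [14.8 18.5] 85.9 [ 0.4469 -0.5023  0.045 ]
[ 211.9  206.1 1256. ] [22. 62.] 0.0 [0.4944 0.3329 0.045 ]
[176.3 206.5 916.5] [30. 65.] -0.0 [0.4927 0.4763 0.045 ]
[ 384.7  195.8 1518. ] [64.6 33.6] 84.3 [ 0.5358 -0.3514  0.045 ]
[418.7 187.3 812. ] [44.8 22. ] 84.8 [ 0.5697 -0.4874  0.045 ]
[248.  148.9 157. ] [14. 14.] 90.0 [0.7243 0.1933 0.045 ]
[498.2 145.6 275.5] [16. 19.] 90.0 [ 0.7402 -0.8165  0.045 ]
[354.1 142.7 150.5] [13.  19.9] 18.4 [ 0.7494 -0.232   0.045 ]
[497.2 122.3 499. ] [29.  19.1] 87.1 [ 0.837  -0.8169  0.045 ]
```

View pics/crop0.png

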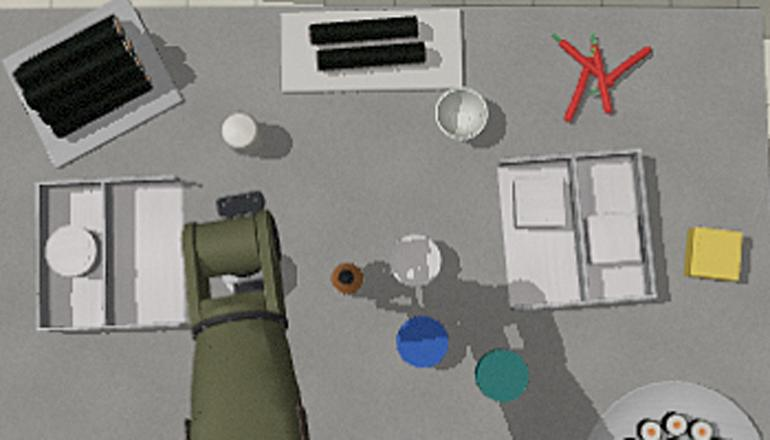

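Square tin is fully in the right bay (crop 540,200). Next: descend behind the left round tin (crop ≈248,270).

Emit:
play_rows(deltas=[[[37,1,3,0,0,0,64],[37,1,2,0,0,0,64],[37,0,0,0,0,0,64],[37,0,0,0,0,0,64],[38,0,0,0,0,0,64],[0,0,0,0,0,0,64]]])

```text
time_s: 8.5
ee_pos: [0.4788, 0.1088, 0.0164]
eef_rot: [-1.576, 1.563, -2.968]
force: [-0.6, 0.2, 0.9]
grip_width: 0.0642
```

Emit:
play_rows(deltas=[[[0,0,-8,0,0,0,64],[0,0,-10,0,0,0,64],[0,0,-12,0,0,0,64],[0,0,-14,0,0,0,64],[0,0,-14,0,0,0,64],[0,0,-14,0,0,0,64],[0,0,-14,0,0,0,64]]])

```text
time_s: 9.2
ee_pos: [0.4658, 0.196, 0.0209]
eef_rot: [1.428, 1.57, 0.038]
force: [1.4, -5.2, 5.9]
grip_width: 0.0644
```

```bash
python3 -c "
from plan import *
screw(.443,.31,.02,10.5)
c=cam('top');save('t6',cv2.resize(c['img'][90:290,140:490],None,fx=2.2,fy=2.2))
c=cam('side');save('s6',cv2.resize(c['img'][120:320,170:470],None,fx=2.5,fy=2.5))
"
```

```text
t 9.2 pos [0.4658 0.196  0.0209] jaw 10.3 tilt [0.0009 0.    ] F [ 1.4 -5.2  5.9] q [ 0.33  0.44  1.81 -0.    0.89  0.15] w 0.064
n 3 row [  0.3  -0.6 -38.8] [-0.0009  0.     -0.0003]
[0.466 0.196 0.021] [0.458 0.234 0.021] [0.451 0.272 0.02 ] [0.443 0.31  0.02 ]
```

View pics/s6.png

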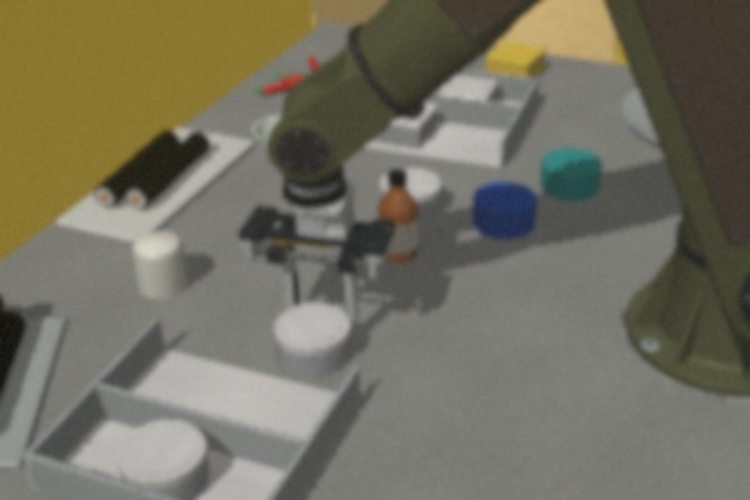

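View pics/t6.png

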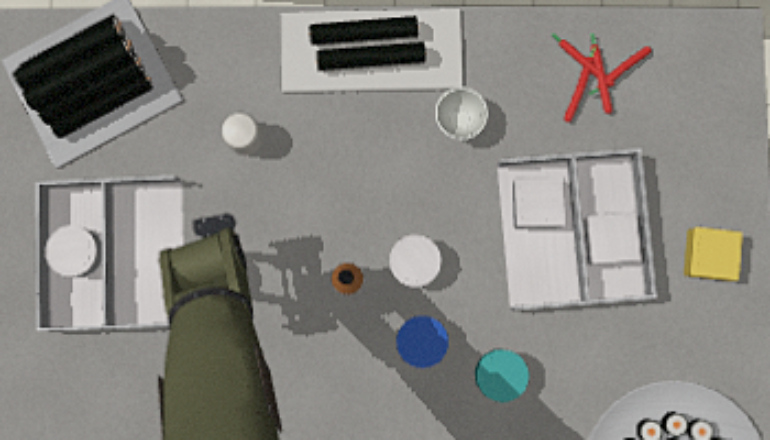

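Emit:
play_rows(deltas=[[[0,0,-15,0,0,0,64],[0,0,-16,0,0,0,64],[0,0,-16,0,0,0,64],[0,0,-16,0,0,0,64],[0,0,-15,0,0,0,64],[0,0,-12,0,0,0,64],[0,0,-10,0,0,0,64],[0,0,-8,0,0,0,64],[0,0,-5,0,0,0,64],[0,0,0,0,0,0,64]]])

```text
time_s: 10.3
ee_pos: [0.4455, 0.3063, 0.0204]
eef_rot: [3.027, 1.57, 1.637]
force: [0.3, -0.0, -0.3]
grip_width: 0.0636
```

```bash
python3 -c "
from plan import *
screw(.443,.31,.02,10.5)
c=cam('side');save('s7',cv2.resize(c['img'][200:380,150:420],None,fx=2.5,fy=2.5))
"
```

```text
t 10.3 pos [0.4455 0.3063 0.0204] jaw 10.3 tilt [-0.      0.0003] F [ 0.3 -0.  -0.3] q [0.53 0.51 1.71 0.   0.93 0.35] w 0.064
n 1 row [ 0.4 -1.8 -4.1] [-0.0029 -0.0003 -0.    ]
[0.446 0.306 0.02 ] [0.443 0.31  0.02 ]
```

View pics/s7.png

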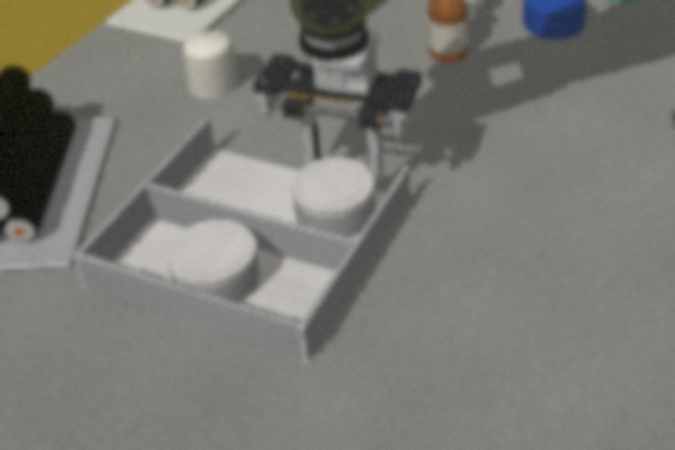

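Emit:
play_rows(deltas=[[[0,0,20,0,0,0,64],[0,0,20,0,0,0,64],[-45,0,0,0,0,0,64],[-48,0,0,0,0,0,64],[-48,0,0,0,0,0,64],[-48,0,0,0,0,0,64],[0,0,0,0,0,0,64]]])

```text
time_s: 11.05
ee_pos: [0.4548, 0.2672, 0.216]
eef_rot: [1.878, 1.56, 0.486]
force: [0.4, -0.5, -1.4]
grip_width: 0.0643
```

```bash
python3 -c "
from plan import *
screw(.426,-.144,.205,-75)
"
```

```text
t 11.1 pos [0.4548 0.2672 0.216 ] jaw 10.3 tilt [0.0093 0.0049] F [ 0.4 -0.5 -1.4] q [0.46 0.23 1.58 0.   1.32 0.28] w 0.064
n 11 row [ 1.  17.  37.4] [ 0.1353 -0.0009 -0.0005]
[0.455 0.267 0.216] [0.497 0.197 0.214] [0.519 0.118 0.212] [0.519 0.035 0.21 ] [ 0.496 -0.044  0.208] [ 0.454 -0.114  0.206]
```

Emit:
play_rows(deltas=[[[0,17,37.4,0.1353,0,0,64],[0,17,37.4,0.1353,0,0,64],[0,17,37.4,0.1353,0,0,64],[0,17,37.4,0.1353,0,0,64],[0,17,37.4,0.1353,0,0,64],[0,17,37.4,0.1353,0,0,64],[0,17,37.4,0.1353,0,0,64],[0,17,37.4,0.1353,0,0,64],[0,17,37.4,0.1353,0,0,64],[0,17,37.4,0.1353,0,0,64]]])

```text
time_s: 12.05
ee_pos: [0.4509, -0.1157, 0.2087]
eef_rot: [-1.061, 1.57, 2.472]
force: [1.1, -1.1, -0.4]
grip_width: 0.0638
```

Emit:
play_rows(deltas=[[[0,17,37.4,0.1353,0,0,64],[0,0,0,0,0,0,64],[0,0,0,0,0,0,64]]])

```text
time_s: 12.35
ee_pos: [0.4238, -0.1447, 0.2092]
eef_rot: [-2.444, 1.57, 0.959]
force: [0.6, 0.3, 0.9]
grip_width: 0.0641
```

```bash
python3 -c "
from plan import *
screw(.427,-.1435,.02,-75)
c=cam('top');save('t8',cv2.resize(c['img'][90:290,140:490],None,fx=2.2,fy=2.2))
"
```

```text
t 12.3 pos [ 0.4238 -0.1447  0.2092] jaw -75.0 tilt [0.0002 0.0003] F [0.6 0.3 0.9] q [-0.41  0.07  1.79  0.    1.29  0.9 ] w 0.064
n 5 row [37.8 -0.1 -0.7] [-0. -0.  0.]
[ 0.424 -0.145  0.209] [ 0.424 -0.144  0.171] [ 0.425 -0.144  0.134] [ 0.426 -0.144  0.096] [ 0.426 -0.144  0.058] [ 0.427 -0.143  0.02 ]
```

View pics/t8.png

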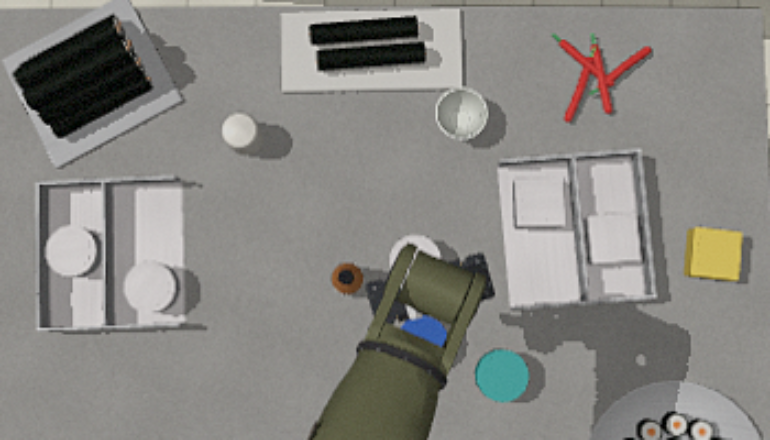

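First round tin is in the left bay at crop (151,288). The gripper is above the gap behind the second one (crop 415,262), clear of the bottle at (347,277).

Emit:
play_rows(deltas=[[[37,0,0,0,0,0,64],[37,0,0,0,0,0,64],[37,0,0,0,0,0,64],[37,0,0,0,0,0,64],[40,0,0,0,0,0,64],[0,0,0,0,0,0,64]]])

```text
time_s: 13.0
ee_pos: [0.422, -0.1422, 0.0174]
eef_rot: [-0.687, 1.563, 2.719]
force: [-0.4, -0.4, 0.4]
grip_width: 0.0639
```

Emit:
play_rows(deltas=[[[0,0,-6,0,0,0,64],[0,0,-8,0,0,0,64],[0,0,-10,0,0,0,64],[0,0,-12,0,0,0,64],[0,0,-12,0,0,0,64]]])

```text
time_s: 13.5
ee_pos: [0.4718, -0.1316, 0.0223]
eef_rot: [2.391, 1.57, -0.488]
force: [-3.4, -1.3, 4.0]
grip_width: 0.0642
```

```bash
python3 -c "
from plan import *
screw(.567,-.106,.02,-75)
c=cam('top');save('t9',cv2.resize(c['img'][90:290,140:490],None,fx=2.2,fy=2.2))
"
```

```text
t 13.5 pos [ 0.4718 -0.1316  0.0223] jaw -74.9 tilt [ 0.001  -0.0005] F [-3.4 -1.3  4. ] q [-0.35  0.41  1.85 -0.    0.88  0.96] w 0.064
n 3 row [  0.8   0.  -32.9] [ 0.0003 -0.0003 -0.0002]
[ 0.472 -0.132  0.022] [ 0.504 -0.123  0.022] [ 0.535 -0.115  0.021] [ 0.567 -0.106  0.02 ]
```

View pics/t9.png

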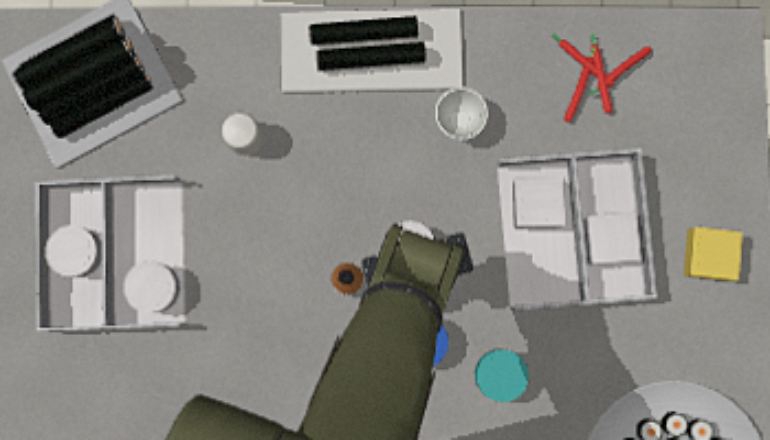

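Emit:
play_rows(deltas=[[[0,3,-11.6,0,0,0,64],[0,3,-11.6,0,0,0,64],[0,3,-11.6,0,0,0,64],[0,3,-11.6,0,0,0,64],[0,3,-11.6,0,0,0,64],[0,3,-11.6,0,0,0,64],[0,2.5,-10,0,0,0,64],[0,2,-7,0,0,0,64],[0,0,0,0,0,0,64]]])

```text
time_s: 14.45
ee_pos: [0.5607, -0.1309, 0.0213]
eef_rot: [2.827, 1.57, -0.052]
force: [0.0, 0.4, -0.7]
grip_width: 0.0642
```

Emit:
play_rows(deltas=[[[0,0,20,0,0,0,64],[0,0,20,0,0,0,64],[-45,0,0,0,0,0,64],[-48,0,0,0,0,0,64],[-48,0,0,0,0,0,64],[-48,0,0,0,0,0,64],[0,0,0,0,0,0,64]]])

```text
time_s: 15.15
ee_pos: [0.5232, -0.142, 0.217]
eef_rot: [2.561, 1.56, -0.318]
force: [0.5, 0.3, -0.5]
grip_width: 0.0638
```

```bash
python3 -c "
from plan import *
screw(.605,-.19,.205,0)
"; python3 meas.py | head -12
```

```text
t 15.2 pos [ 0.5232 -0.142   0.217 ] jaw -75.0 tilt [ 0.0104 -0.0034] F [ 0.5  0.3 -0.5] q [-0.33  0.27  1.54  0.    1.33  0.98] w 0.064
n 10 row [ 1.3 10.  -1.9] [-0.1308 -0.0004 -0.0011]
[ 0.523 -0.142  0.217] [ 0.533 -0.16   0.215] [ 0.548 -0.174  0.212] [ 0.565 -0.184  0.21 ] [ 0.585 -0.19   0.207] [ 0.605 -0.19   0.205] 
[382.7 223.2 191. ] [35. 15.] 14.5 [ 0.4276 -0.3421  0.045 ]
[ 210.2  204.6 1203.5] [63. 27.] 90.0 [0.5002 0.3401 0.045 ]
[176.3 206.5 927. ] [67.7 40.8] 82.3 [0.4926 0.4759 0.045 ]
[ 382.2  186.1 1005.5] [44.3 31.7] 84.8 [ 0.5744 -0.3423  0.045 ]
[419.4 183.9 669. ] [44.5 22. ] 84.8 [ 0.5833 -0.4909  0.045 ]
[248.  148.9 158. ] [14. 14.] 90.0 [0.7242 0.1932 0.045 ]
[354.2 142.5 158. ] [12.9 20.4] 14.0 [ 0.75   -0.2323  0.045 ]
[497.6 130.6 777.5] [46.9 19.2] 87.3 [ 0.8024 -0.8168  0.045 ]
[ 308.4  112.2 2788.5] [37. 84.] 90.0 [ 0.8748 -0.0485  0.045 ]
[243.2  90.7 101. ] [ 4. 60.] 90.0 [0.9661 0.2177 0.045 ]
```

View pics/crop0.png

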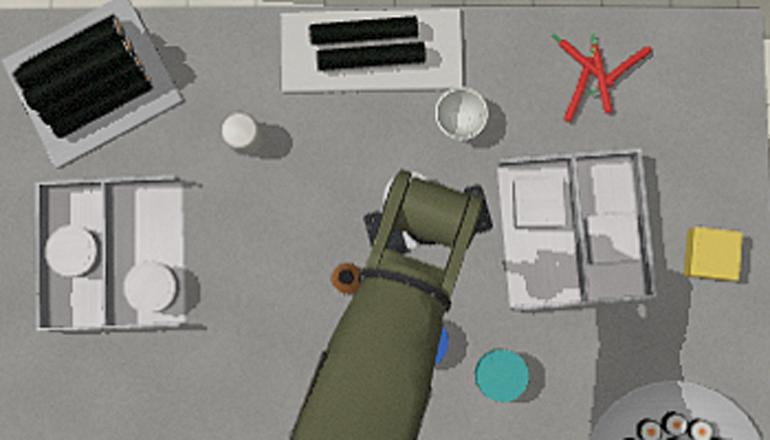

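Emit:
play_rows(deltas=[[[0,10,-1.9,-0.131,0,0,64],[0,10,-1.9,-0.131,0,0,64],[0,10,-1.9,-0.131,0,0,64],[0,10,-1.9,-0.131,0,0,64],[0,10,-1.9,-0.131,0,0,64],[0,10,-1.9,-0.131,0,0,64],[0,10,-1.9,-0.131,0,0,64],[0,10,-1.9,-0.131,0,0,64],[0,10,-1.9,-0.131,0,0,64],[0,10,-1.9,-0.131,0,0,64]]])

```text
time_s: 16.2
ee_pos: [0.6028, -0.1894, 0.2083]
eef_rot: [-1.98, 1.568, 2.739]
force: [0.1, -0.3, -0.3]
grip_width: 0.0642
```

Emit:
play_rows(deltas=[[[0,0,0,0,0,0,64],[0,0,0,0,0,0,64]]])

```text
time_s: 16.4
ee_pos: [0.6024, -0.1892, 0.209]
eef_rot: [-1.934, 1.569, 2.777]
force: [-0.3, -0.2, -0.7]
grip_width: 0.0642
```

```bash
python3 -c "
from plan import *
screw(.600,-.195,.02,0)
c=cam('top');save('t10',cv2.resize(c['img'][90:290,140:490],None,fx=2.2,fy=2.2))
c=cam('side');save('s10',cv2.resize(c['img'][120:320,170:470],None,fx=2.5,fy=2.5))
"
```

```text
t 16.4 pos [ 0.6024 -0.1892  0.209 ] jaw -0.1 tilt [-0.0018  0.0007] F [-0.3 -0.2 -0.7] q [-0.36  0.48  1.26  0.    1.4  -0.36] w 0.064
n 5 row [37.8 -0.4  1.2] [-0.0004 -0.0001  0.0004]
[ 0.602 -0.189  0.209] [ 0.602 -0.19   0.171] [ 0.601 -0.192  0.133] [ 0.601 -0.193  0.096] [ 0.6   -0.194  0.058] [ 0.6   -0.195  0.02 ]
```

View pics/t10.png

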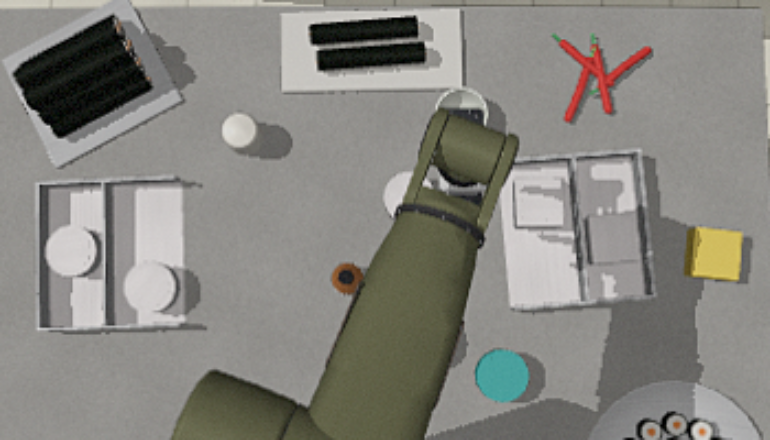

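View pics/s10.png

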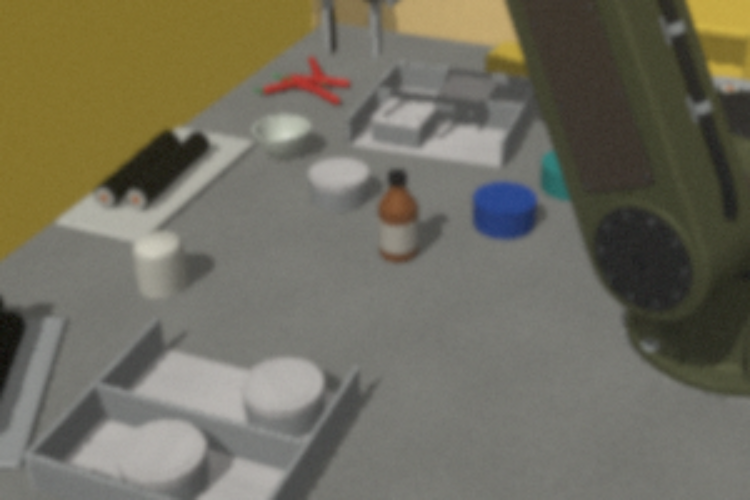

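Emit:
play_rows(deltas=[[[37,-1,2,0,0,0,64],[37,-1,2,0,0,0,64],[37,0,1,0,0,0,64],[37,0,0,0,0,0,64],[40,0,0,0,0,0,64],[0,0,0,0,0,0,64]]])

```text
time_s: 17.1
ee_pos: [0.5978, -0.1934, 0.0174]
eef_rot: [-1.942, 1.562, 2.77]
force: [-0.4, -0.2, 0.7]
grip_width: 0.0639
```

Emit:
play_rows(deltas=[[[0,0,-10,0,0,0,64],[0,0,-10,0,0,0,64],[0,0,-8,0,0,0,64],[0,0,-8,0,0,0,64],[0,0,-12,0,0,0,64],[0,0,-16,0,0,0,64],[0,0,-16,0,0,0,64],[0,0,-16,0,0,0,64],[0,0,-16,0,0,0,64]]])

```text
time_s: 18.0
ee_pos: [0.6008, -0.0809, 0.0226]
eef_rot: [1.012, 1.571, -0.557]
force: [-0.0, -4.5, 4.2]
grip_width: 0.0642
```

```bash
python3 -c "
from plan import *
screw(.600,.07,.02,0)
c=cam('top');save('t11',cv2.resize(c['img'][90:290,140:490],None,fx=2.2,fy=2.2))
"
```

```text
t 18.0 pos [ 0.6008 -0.0809  0.0226] jaw 0.1 tilt [ 0.0002 -0.0001] F [-0.  -4.5  4.2] q [-0.19  0.62  1.51 -0.    1.01 -0.2 ] w 0.064
n 4 row [  0.6  -0.2 -37.7] [ 0.0005  0.     -0.    ]
[ 0.601 -0.081  0.023] [ 0.601 -0.043  0.022] [ 0.6   -0.005  0.021] [0.6   0.032 0.021] [0.6  0.07 0.02]
```

View pics/t11.png

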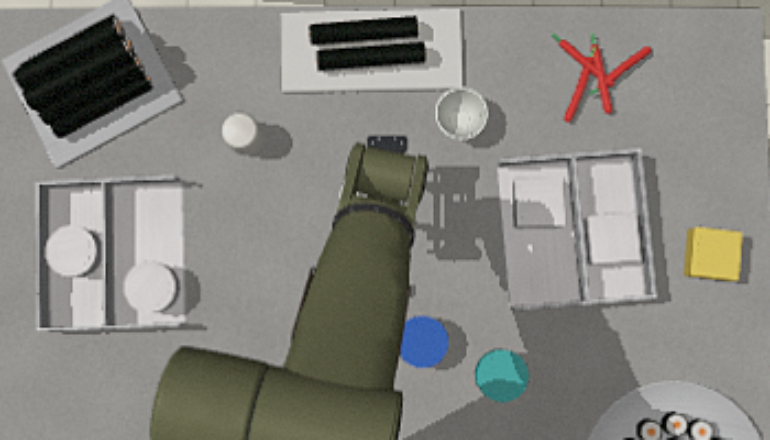

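Emit:
play_rows(deltas=[[[0,0,-14,0,0,0,64],[0,0,-16,0,0,0,64],[0,0,-16,0,0,0,64],[0,0,-16,0,0,0,64],[0,0,-16,0,0,0,64],[0,0,-16,0,0,0,64],[0,0,-16,0,0,0,64],[0,0,-16,0,0,0,64],[0,0,-14,0,0,0,64],[0,0,-10,0,0,0,64]]])

```text
time_s: 19.05
ee_pos: [0.6005, 0.069, 0.0224]
eef_rot: [-2.694, 1.571, 2.02]
force: [-0.2, -1.7, -1.6]
grip_width: 0.0643
```

```bash
python3 -c "
from plan import *
screw(.555,.312,.02,0)
c=cam('top');save('t12',cv2.resize(c['img'][90:290,140:490],None,fx=2.2,fy=2.2))
c=cam('side');save('s12',cv2.resize(c['img'][120:320,170:470],None,fx=2.5,fy=2.5))
"
```

```text
t 19.1 pos [0.6005 0.069  0.0224] jaw 0.1 tilt [-0.      0.0001] F [-0.2 -1.7 -1.6] q [0.05 0.62 1.51 0.   1.01 0.05] w 0.064
n 6 row [  0.4  -7.5 -40.5] [ 0.0004 -0.      0.    ]
[0.6   0.069 0.022] [0.593 0.11  0.022] [0.585 0.15  0.022] [0.578 0.19  0.021] [0.57  0.231 0.021] [0.563 0.271 0.02 ] [0.555 0.312 0.02 ]
```

View pics/t12.png

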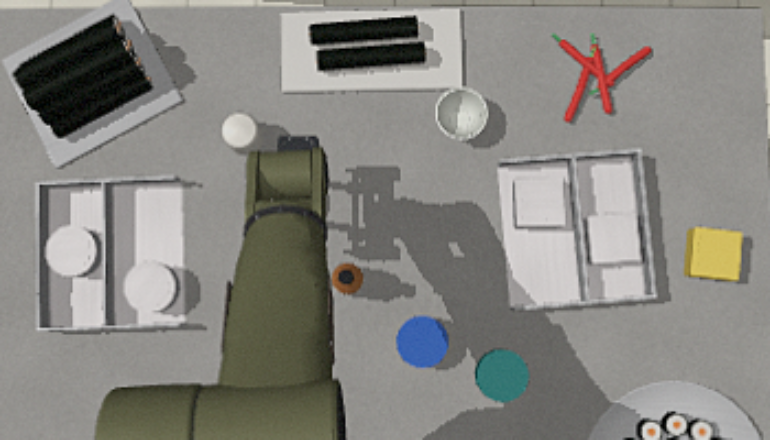

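View pics/s12.png

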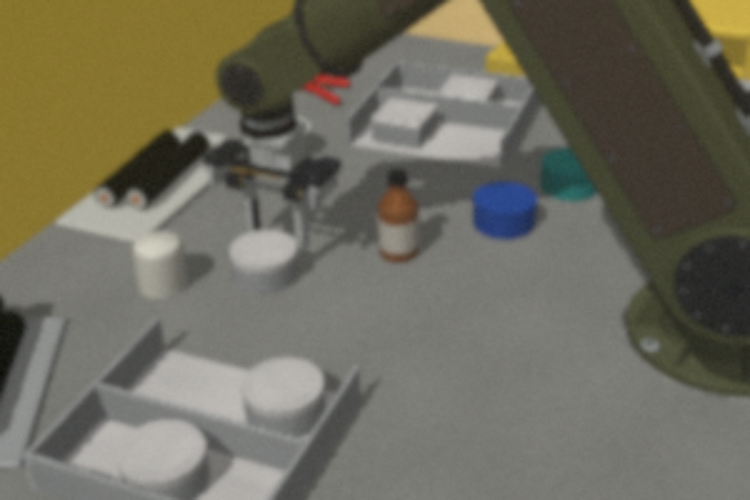

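Emit:
play_rows(deltas=[[[0,-3,-12,0,0,0,64],[0,-4.8,-15,0,0,0,64],[0,-4.8,-15,0,0,0,64],[0,-4.8,-15,0,0,0,64],[0,-4.8,-15,0,0,0,64],[0,-4.8,-15,0,0,0,64],[0,-4.8,-15,0,0,0,64],[0,-4.8,-14,0,0,0,64],[0,-4.8,-12,0,0,0,64]]])

```text
time_s: 20.05
ee_pos: [0.5585, 0.1968, 0.0225]
eef_rot: [1.683, 1.571, 0.114]
force: [1.0, -1.7, 1.2]
grip_width: 0.0642
```

```bash
python3 -c "
from plan import *
screw(.555,.312,.02,0)
c=cam('side');save('s13',cv2.resize(c['img'][170:370,150:430],None,fx=2.5,fy=2.5))
"
```

```text
t 20.1 pos [0.5585 0.1968 0.0225] jaw 0.1 tilt [0.0001 0.    ] F [ 1.  -1.7  1.2] q [ 0.28  0.6   1.55 -0.    0.99  0.27] w 0.064
n 3 row [  0.8  -1.1 -38.4] [ 0.0007 -0.     -0.    ]
[0.558 0.197 0.022] [0.557 0.235 0.022] [0.556 0.274 0.021] [0.555 0.312 0.02 ]
```

View pics/s13.png

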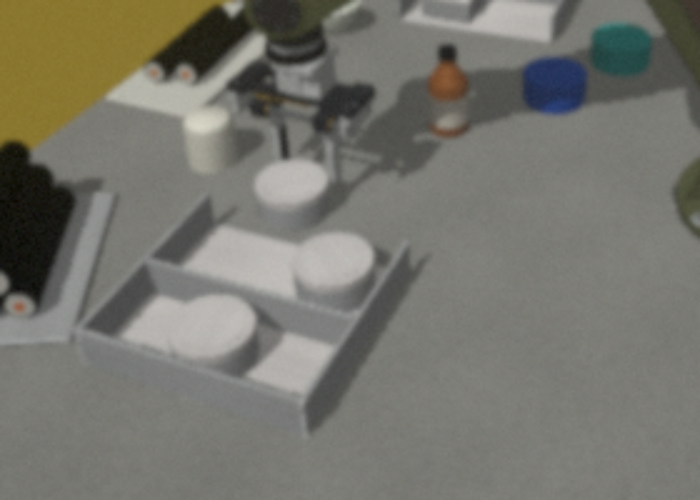

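The tin at (290,185) is lined up with the free part of the bay. I'll push straight in, about 114 mm.

Emit:
play_rows(deltas=[[[0,-0.5,-14,0,0,0,64],[0,-0.5,-15,0,0,0,64],[0,0,-15,0,0,0,64],[0,0,-15,0,0,0,64],[0,0,-14,0,0,0,64],[0,0,-12,0,0,0,64],[0,0,-10,0,0,0,64],[0,0,-8,0,0,0,64],[0,0,-6,0,0,0,64],[0,0,0,0,0,0,64]]])

```text
time_s: 21.1
ee_pos: [0.5577, 0.3052, 0.0224]
eef_rot: [2.737, 1.57, 1.169]
force: [-0.2, 0.2, 0.5]
grip_width: 0.0636
```

Emit:
play_rows(deltas=[[[0,0,20,0,0,0,64],[0,0,20,0,0,0,64],[-45,0,0,0,0,0,64],[-48,0,0,0,0,0,64],[-48,0,0,0,0,0,64],[-48,0,0,0,0,0,64],[0,0,30,0,0,0,64],[0,0,45,0,0,0,64],[0,0,45,0,0,0,64],[0,0,0,0,0,0,64]]])

```text
time_s: 22.1
ee_pos: [0.558, 0.1395, 0.2118]
eef_rot: [0.707, 1.57, -0.867]
force: [0.0, 0.8, 0.4]
grip_width: 0.0636
```

```bash
python3 -c "
from plan import *
screw(.555,.312,.02,0)
c=cam('side');save('s14',cv2.resize(c['img'][170:370,150:430],None,fx=2.5,fy=2.5))
"; python3 meas.py
```

```text
t 22.1 pos [0.558  0.1395 0.2118] jaw -0.2 tilt [ 0.0004 -0.0005] F [0.  0.8 0.4] q [ 0.18  0.35  1.44 -0.    1.35  0.18] w 0.064
n 6 row [ 32.   -0.6 -28.8] [-0.0005  0.0001 -0.0001]
[0.558 0.14  0.212] [0.558 0.168 0.18 ] [0.557 0.197 0.148] [0.557 0.226 0.116] [0.556 0.254 0.084] [0.556 0.283 0.052] [0.555 0.312 0.02 ] 
[448.7 277.  142.5] [13.5 47.5] 76.7 [ 0.2168 -0.5995  0.045 ]
[423.1 218.4 236. ] [14.9 18.9] 85.2 [ 0.4464 -0.5024  0.045 ]
[ 207.6  206.7 1003.5] [63. 23.] 90.0 [0.492  0.3502 0.045 ]
[176.4 206.6 932. ] [67.4 41. ] 87.1 [0.4923 0.4758 0.045 ]
[ 386.3  192.4 1218. ] [65.6 32.3] 82.5 [ 0.5494 -0.3582  0.045 ]
[418.7 187.2 820. ] [45.5 22. ] 84.8 [ 0.5701 -0.4874  0.045 ]
[248. 147. 109.] [ 9. 14.] 90.0 [0.7321 0.1932 0.045 ]
[354.1 142.8 153.5] [13.  19.9] 18.4 [ 0.7492 -0.2318  0.045 ]
[ 308.4  112.2 2787. ] [37. 84.] 90.0 [ 0.8747 -0.0484  0.045 ]
[243.2  90.7 101. ] [ 4. 60.] 90.0 [0.9661 0.2177 0.045 ]
```

View pics/s14.png

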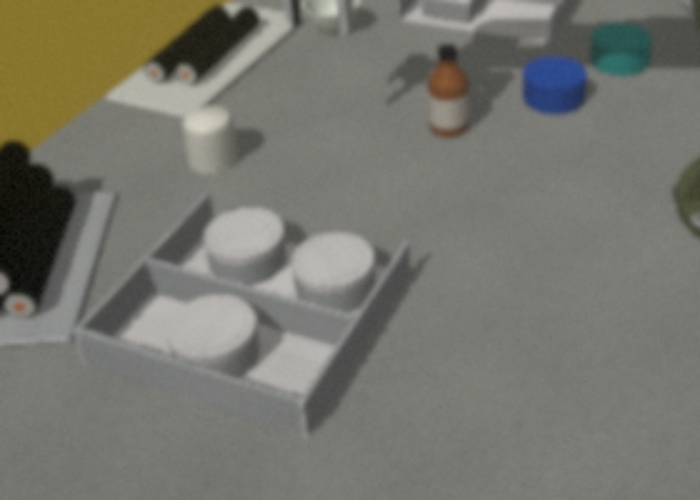

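View pics/crop0.png

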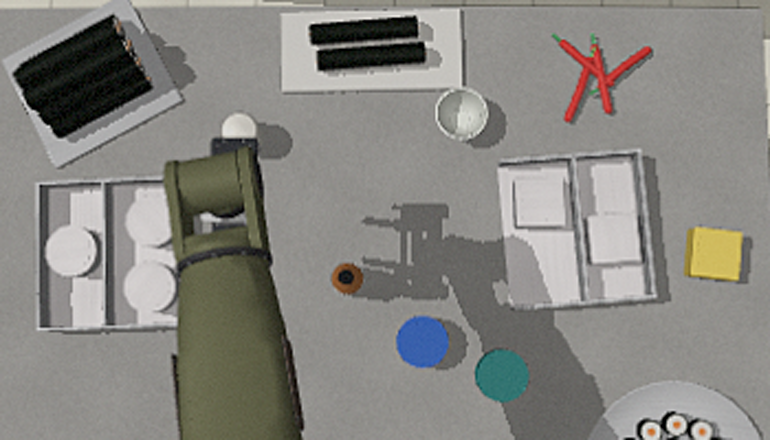

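Both tins look in, but I want the depth margin measured with the arm out of the way.

Emit:
play_rows(deltas=[[[0,0,45,0,0,0,64],[0,0,48,0,0,0,64],[0,0,48,0,0,0,64],[0,0,48,0,0,0,64],[0,0,48,0,0,0,64],[0,0,0,0,0,0,64],[0,0,0,0,0,0,64]]])

```text
time_s: 22.9
ee_pos: [0.5585, -0.0924, 0.2112]
eef_rot: [-2.706, 1.57, 2.008]
force: [-0.4, -0.1, 0.2]
grip_width: 0.0638
```

```bash
python3 -c "
from plan import *
c=cam('top')
save('L',cv2.resize(c['img'][160:250,145:240],None,fx=6,fy=6,interpolation=cv2.INTER_CUBIC))
save('Rr',cv2.resize(c['img'][150:240,355:450],None,fx=6,fy=6,interpolation=cv2.INTER_CUBIC))
"
```

```text
(no output)
```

View pics/L.png

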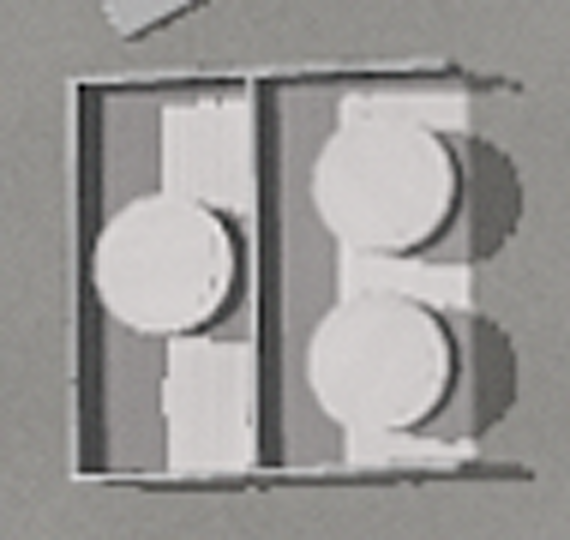

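View pics/Rr.png

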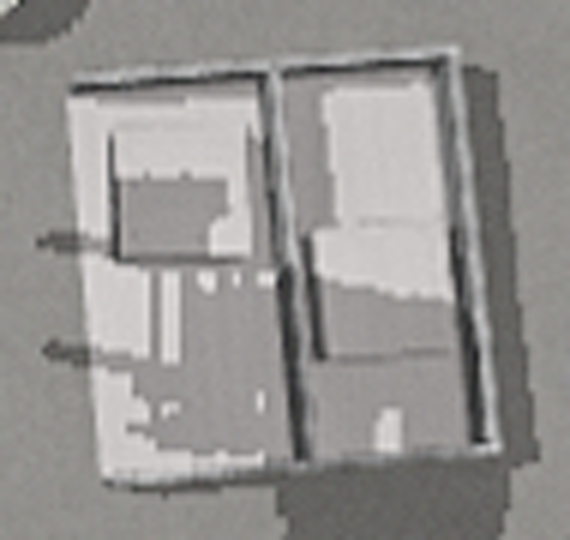

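```bash
python3 -c "
from plan import *
c=cam('top')
f=lambda u,v,z,o:ray(c,[[o[0]+u/6-.4,o[1]+v/6-.4]],z)[0][:2].round(4)
L=(145,160)
for n,p,z in [('tinA',(384,188),.045),('tinB',(380,364),.045),('sample',(164,263),.045),('rearout top',(73,82),.05),('rearout bot',(73,476),.05),('cross front T',(258,80),.05),('cross front B',(260,468),.05),('mouth floorT',(468,95),0),('mouth floorB',(474,450),0)]: print(n,f(*p,z,L))
L=(355,150)
for n,p,z in [('mouthT',(70,90),.05),('floor mT',(70,105),0),('floor mB',(100,470),0),('crossT',(263,80),.05),('crossB',(295,460),.05),('sq L edge T',(113,130),.045),('sq L B',(120,255),.045),('sq R T',(245,125),.045),('sq R B',(252,250),.045)]: print(n,f(*p,z,L))
"
```

```text
tinA [0.5549 0.3477]
tinB [0.4382 0.3476]
sample [0.5048 0.4942]
rearout top [0.6256 0.5583]
rearout bot [0.3638 0.549 ]
cross front T [0.6266 0.4329]
cross front B [0.3697 0.4242]
mouth floorT [0.6238 0.3041]
mouth floorB [0.3819 0.2949]
mouthT [ 0.6598 -0.2791]
floor mT [ 0.6583 -0.2851]
floor mB [ 0.4096 -0.3029]
crossT [ 0.6667 -0.4074]
crossB [ 0.4153 -0.4242]
sq L edge T [ 0.6338 -0.308 ]
sq L B [ 0.5505 -0.3116]
sq R T [ 0.6374 -0.3959]
sq R B [ 0.5539 -0.3991]
```

Measured depth: the upper round tin is only about 47 mm inside (limit 44) and the lower about 51 mm. The square is at about 65 mm, which is good. I'll push both round tins about 22 mm deeper.

Emit:
play_rows(deltas=[[[0,0,-45,0,0,0,64],[0,0,-48,0,0,0,64],[0,0,-48,0,0,0,64],[0,0,-48,0,0,0,64],[0,0,-48,0,0,0,64],[0,0,-48,0,0,0,64],[0,0,-40,0,0,0,64],[0,-3,-20,0,0,0,64],[0,0,0,0,0,0,64]]])

```text
time_s: 23.9
ee_pos: [0.5533, 0.2566, 0.2111]
eef_rot: [-2.125, 1.57, 2.595]
force: [-0.0, 0.1, -0.1]
grip_width: 0.064
```

```bash
python3 -c "
from plan import *
screw(.555,.255,.02,0,5)
"
```

```text
t 23.9 pos [0.5533 0.2566 0.2111] jaw 0.4 tilt [-0.0004  0.0003] F [-0.   0.1 -0.1] q [0.37 0.43 1.33 0.   1.38 0.37] w 0.064
n 5 row [38.2  0.4  0.3] [ 0.0014 -0.0001  0.0001]
[0.553 0.257 0.211] [0.554 0.256 0.173] [0.554 0.256 0.135] [0.554 0.256 0.096] [0.555 0.255 0.058] [0.555 0.255 0.02 ]
```

Emit:
play_rows(deltas=[[[38,1,0,0,0,0,64],[38,1,0,0,0,0,64],[38,0,0,0,0,0,64],[38,0,0,0,0,0,64],[38,0,0,0,0,0,64],[0,0,0,0,0,0,64]]])

```text
time_s: 24.5
ee_pos: [0.5539, 0.2516, 0.0169]
eef_rot: [-1.199, 1.563, -2.768]
force: [-0.7, -0.4, -0.1]
grip_width: 0.0637
```

Emit:
play_rows(deltas=[[[0,0,-12,0,0,0,64],[0,0,-12,0,0,0,64],[0,0,-12,0,0,0,64],[0,0,-10,0,0,0,64],[0,0,-9,0,0,0,64],[0,0,-8,0,0,0,64],[0,0,-8,0,0,0,64],[0,0,-5,0,0,0,64],[0,0,0,0,0,0,64]]])

```text
time_s: 25.4
ee_pos: [0.5567, 0.3292, 0.0214]
eef_rot: [2.69, 1.57, 1.122]
force: [-0.1, 0.8, -0.6]
grip_width: 0.0639
```

Emit:
play_rows(deltas=[[[0,0,25,0,0,0,64],[0,0,30,0,0,0,64],[0,0,26,0,0,0,64],[0,-39,0,0,0,0,64],[0,-39,0,0,0,0,64],[0,-39,0,0,0,0,64],[0,0,0,0,0,0,64]]])

```text
time_s: 26.1
ee_pos: [0.4358, 0.247, 0.0209]
eef_rot: [-1.303, 1.568, -2.871]
force: [-0.4, -0.1, 0.4]
grip_width: 0.0639
```

```bash
python3 -c "
from plan import *
screw(.438,.326,.02,0,5)
c=cam('side');save('s15',cv2.resize(c['img'][170:370,150:430],None,fx=2.5,fy=2.5))
"
```

```text
t 26.1 pos [0.4358 0.247  0.0209] jaw 0.2 tilt [-0.003  -0.0008] F [-0.4 -0.1  0.4] q [0.44 0.44 1.82 0.   0.89 0.44] w 0.064
n 5 row [  0.2   0.5 -15.8] [0.0006 0.0002 0.0006]
[0.436 0.247 0.021] [0.436 0.263 0.021] [0.437 0.279 0.021] [0.437 0.294 0.02 ] [0.438 0.31  0.02 ] [0.438 0.326 0.02 ]
```

View pics/s15.png

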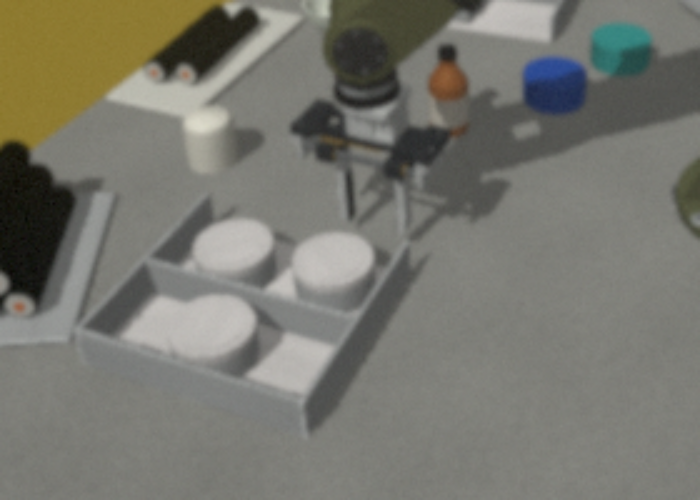

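Emit:
play_rows(deltas=[[[0,1,-12,0,0,0,64],[0,0,-12,0,0,0,64],[0,0,-12,0,0,0,64],[0,0,-10,0,0,0,64],[0,0,-9,0,0,0,64],[0,0,-8,0,0,0,64],[0,0,-8,0,0,0,64],[0,0,-7,0,0,0,64],[0,0,0,0,0,0,64]]])

```text
time_s: 27.05
ee_pos: [0.4407, 0.3262, 0.0215]
eef_rot: [2.524, 1.57, 0.956]
force: [-0.6, 0.1, 0.6]
grip_width: 0.0639
```

Emit:
play_rows(deltas=[[[0,0,20,0,0,0,64],[0,0,20,0,0,0,64],[-45,0,0,0,0,0,64],[-48,0,0,0,0,0,64],[-48,0,0,0,0,0,64],[-48,0,0,0,0,0,64],[0,0,45,0,0,0,64],[0,0,48,0,0,0,64],[0,0,48,0,0,0,64],[0,0,48,0,0,0,64]]])

```text
time_s: 28.05
ee_pos: [0.4407, 0.0946, 0.2108]
eef_rot: [1.827, 1.57, 0.258]
force: [1.1, -0.3, 0.0]
grip_width: 0.0639
```

Emit:
play_rows(deltas=[[[0,0,48,0,0,0,64],[0,0,48,0,0,0,64],[0,0,48,0,0,0,64],[0,0,0,0,0,0,64],[0,0,0,0,0,0,64]]])

```text
time_s: 28.55
ee_pos: [0.4412, -0.0484, 0.2106]
eef_rot: [2.012, 1.57, 0.441]
force: [0.4, -0.6, -0.7]
grip_width: 0.0638
```

```bash
python3 -c "
from plan import *
o,p,R=pose();print(p,o['force'],o['time_s'])
c=cam('top')
save('tF',cv2.resize(c['img'][90:290,140:490],None,fx=2.2,fy=2.2))
save('L2',cv2.resize(c['img'][160:250,145:240],None,fx=6,fy=6,interpolation=cv2.INTER_CUBIC))
"
```

```text
[ 0.44120738 -0.04836545  0.21056962] [ 0.36909934 -0.64356518 -0.73866329] 28.55
```

View pics/tF.png

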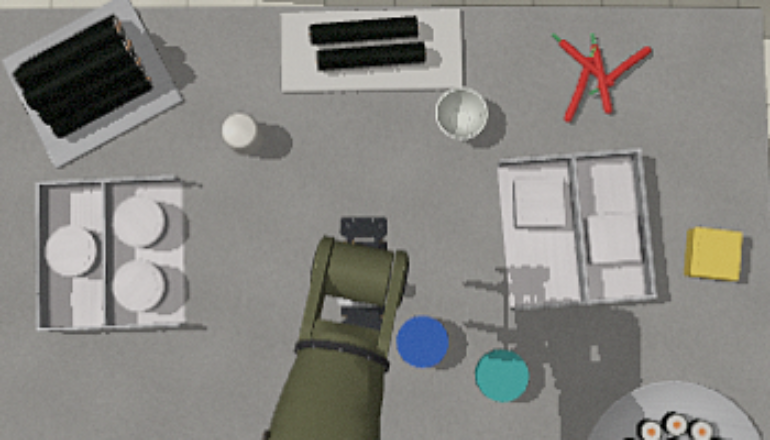

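View pics/L2.png

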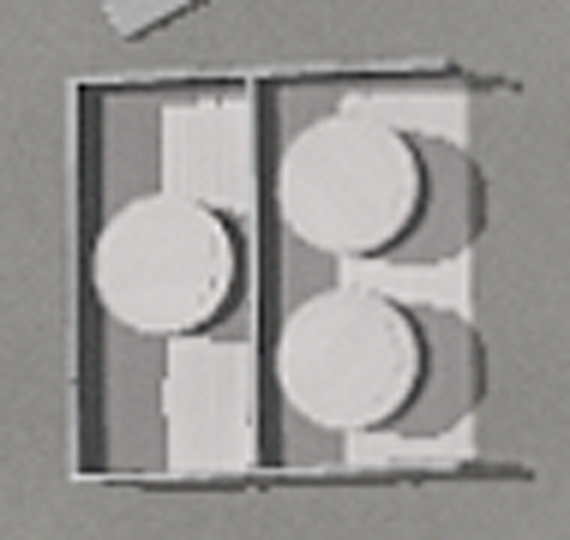

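```bash
python3 -c "
from h import *
c=cam('side');save('sF',cv2.resize(c['img'][120:320,170:470],None,fx=2.5,fy=2.5))
hand_in()"
```

```text
the job is handed in; nothing more can be done
```

View pics/sF.png

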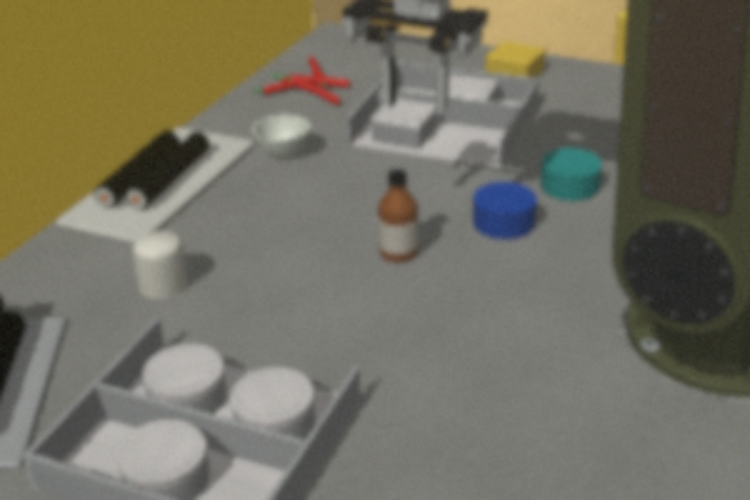

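I pushed the three tins along the worktop with the open fingers used as a fork, and handed the job in at about 28.6 s. The square is in the right tray and both rounds are in the left tray; no verdict came back.

- **Depths in the bays:** the square sits about 65 mm inside the mouth. My first check found the two round tins at only about 47 and 51 mm (limit 44), so I pushed both deeper. From the last top view, which I read by eye, they now sit at roughly 70 mm, about 58 mm either side of the tray's centre.
- **Disagreement:** my first estimate of the left tray's mouth was about 15 mm too near the robot. The measurement taken from the tray's cross wall corrected it, and the depths above use that.
- **Bystanders:** the bowl, bottle and shaker look upright and unmoved in the last side view, as do the blue, turquoise and yellow look-alikes. I did not re-measure their positions at the end.
- **Forces:** every wrist force reading at the end of a move stayed below about 10 N, and the arm was clear of everything at hand-in.

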